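# Set the display turntable with its lever and switch on

### The job

Gently push the brass lever of the display turntable round its arc until it points at the ball-topped stud on the scale (not the flat square one), and leave it pointing there. Only then press the button of the black bakelite switch fully down and let it come up again. Only push, and lift nothing: the lantern rides along on the turntable, and the other things stay where they stand.

Things in the scene. Friction and masses are not known exactly. Their poses are not given: they have to be found in the camera images.
- base: the turntable: a wooden disc 200 mm across with a brass rim, its top 30 mm above the table, on a fixed dark wooden base disc 400 mm across and 12 mm thick. Origin on the turntable's vertical axis, at table height. A white enamelled scale band with short marks lies on the base on the robot's side, 173 to 199 mm from the axis, its face 14 mm above the table
- thumb_plate (a point): centre of the lever's upright brass thumb plate, 135 mm from the axis, 46 mm above the table. Plate: 46 mm radially, 8 mm thick along the arc, 25 to 67 mm above the table; push either flat face. x axis: radially outward along the lever; z up. The lever bar under it ends in a point 168 mm from the axis. The lever points at a stud when the stud lies on its centre line
- ring (a joint): angle of the turntable and lever, rad, growing counterclockwise seen from above, about 0 at the start, stops at -1.1 and 1.1 (either stud lies within 0.9 of 0). It turns with light friction of 0.15 N m (about 1.1 N at the thumb plate), stays where it is left and hardly coasts
- ball_stud: the wanted mark: fixed brass stud on the scale band, a ball 24 mm across on a thin neck. Origin at its foot, 186 mm from the turntable's axis and 14 mm above the table; top 44 mm above the table. It is to the left or to the right of the lever at the start
- square_stud: the other mark: fixed flat brass stud, 24 mm square and 8 mm high, on the scale band at the other side. Origin at its foot, 186 mm from the axis
- switch_top (a point): centre of the top of the round brass push button, 28 mm across, 48 mm above the table, in the middle of the fixed black switch housing (84 by 64 mm, 30 mm high) that stands on the table to the left or right of the turntable. It is pressed straight down
- switch (a joint): travel of the switch button, m: 0 up, 0.006 fully down; a spring that needs about 5 N when fully down; it comes up by itself
- lantern: loose fretwork brass lantern, 62 mm square and 136 mm high, standing on the middle of the turntable (origin at the centre of its underside); it turns with the turntable
- chimney: loose violet glass lamp chimney, an open tube 72 mm across at the belly and 150 mm high, on the table on the side where the switch is not; origin at the centre of its foot
- finial_a: loose brass ball finial, 38 mm across and 56 mm high, on the table left of the turntable; origin at its foot
- finial_b: loose brass ball finial, 38 mm across and 56 mm high, on the table right of the turntable; origin at its foot
- lampholder: loose black lampholder, 40 mm across and 58 mm high, standing on the base disc beside the turntable on its left; origin at its foot
- carton: loose cardboard bulb carton, 40 by 40 by 60 mm high, standing on the base disc beside the turntable on its right; origin under its centre
There are look-alikes about, which are no part of the job. What is shaped like the part that bears switch_top but purple is not meant.

How it is judged:
By the outcome, as a careful person would: the job done as asked, in the order asked, and still so for the second after the job is handed in, with the robot touching nothing.
It also fails if it takes over 54 s, if anything falls off the work surface, if the arm or the gripper's body presses on something with over 40 N, if the wrist force passes 120 N, or if a joint passes its speed limit or range.

### The arm

A 6-joint arm with a two-finger parallel gripper is mounted at the origin on the work surface. World frame = base frame: x ahead of the robot, y to its left, z up, the work surface at z = 0. Lengths are in m, angles in rad, forces in N, time in s.
With the tool pointing down it reaches from about 0.225 to 0.875 m from the base axis. Payload 3.4 kg.
Tool frame: the origin (TCP) lies between the finger pads; the fingertips stand 11 mm ahead of it and the grasp point (between the pads) lies 8 mm behind it; z points along the fingers, y is the line along which they close (so a half turn about z gives the same grasp; the last joint's range is limited). The gripper opens to 85 mm and grips with 20 to 120 N. Pads are 22 mm wide; open, the fingers measure 114 mm over their backs; the gripper's body (76 mm by 85 mm) begins 54 mm behind the grasp point. The pads swing forward as they close: fully open they stand 13 mm farther back than shut.
Start: joints at [-1.296, 0.276, 1.505, -0, 1.361, -0.121], TCP at [0.222, -0.531, 0.242] pointing down, gripper open.
Joint ranges: [-2.89, 2.89], [-0.75, 2.08], [0.22, 2.7], [-1.18, 4.32], [0.11, 2.71], [-2.7, 2.7]. Speed limits (rad/s): [2.57, 2.57, 3.14, 3.14, 3.14, 3.14].

### API

Orientations are given as a unit quaternion [w, x, y, z].
In Python, from rig import manip, imaging gives the robot as it stands. The module is installed in compiled form; this text tells all that it offers.
- The arm moves only by the tool jog_arm, never from a script. Its argument "deltas" is one flat list of numbers, 7 for each row, row after row: the turn, a rotation vector about the world's x, y, z in degrees, then the shift along the world's x, y, z in mm, then the opening, from 0 (shut) to 1 (fully open). In form: [ax, ay, az, tx, ty, tz, gripper, ax, ay, az, tx, ty, tz, gripper, ...]. A call has 1 to 20 rows; each row is the pose to reach, as a shift and turn from the pose commanded when the call began; what a row does not reach only later rows make up. A row lasts 1/10 s, in which the tool goes at most 50 mm and 8.59 degrees, less where a joint would pass 70% of its speed; a pose out of reach is approached as far as the arm can. A call with a gripper value outside its range is refused whole. The fingers move at their own pace and stop on an object; "grip_force" is the grip in N (left out, the last holds). Time passes only in rows, so rows that repeat a pose let the fingers close. It gives the time, the measured TCP pose, the force, the opening and the grip force at its end, in the units of the state.
- manip.get_state(): the state, without advancing time (a new reading comes with each control period).
- imaging.get_image(name): name is "scene" or "top"; returns the picture (480x640x3 uint8, blue, green, red); there is no depth.
- imaging.calibration(name): a dict with "mtx" (3x3 intrinsics, pixels), "dist" ([k1, k2, p1, p2, k3] as OpenCV has them; the pictures are not rectified), "cam_to_world" (4x4, takes a point from camera to world coordinates). Camera axes: x right, y down, z forward; pixel columns grow to the right and rows downward; lengths in m; the calibration is good to about 2 mm. A picture is of the moment at which its call begins. calibration takes no time and is no camera call.
- manip.sign_off(): hands the job in; it is judged then, once.
The state is a dict: "clock": time; "qpos": joint angles; "qd": joint speeds; "effort": joint torques, N m; "position": TCP position; "ee_rot": TCP orientation; "contact_force": force on the tool from outside, world axes, zero at the start; "moment": the same for the moment, N m; "width": finger opening in m; "gripper_force": force on a finger pad.
Only numpy, scipy, OpenCV 4.12 (cv2) and the standard library are available. Lean on these libraries where they do the work, as an engineer would, in place of code of your own. Each camera call takes 0.05 s, during which the arm holds its last target. There are 200 camera calls.

## Working session

There is one attempt and no reset: what is moved stays moved. The work goes in short steps, Python scripts to look and compute and a tool call to move; the robot and the scene stay as the last step left them, time stands still between calls to the robot, and variables do not carry over. Pictures are saved under pics/ and viewed, at most 10 in all, crops included, and the job is handed in when it is done.

Besides the shell and the picture viewer there is one more tool, called as name(argument=value, ...) on one line, values as JSON. jog_arm: Moves the arm, as the interface text tells. Its arguments: {"type":"object","properties":{"deltas":{"type":"array"},"grip_force":{"type":"number"}},"required":["deltas"]}

```bash
mkdir -p pics; cat > h.py <<'E'
import numpy as np, cv2
from rig import manip, imaging
def ray(name,uv):
    c=imaging.calibration(name); K=np.array(c["mtx"],float); d=np.array(c["dist"],float); T=np.array(c["cam_to_world"],float)
    p=cv2.undistortPoints(np.array([[uv]],float),K,d)[0,0]
    r=T[:3,:3]@np.array([p[0],p[1],1.]); return T[:3,3],r
def onplane(name,uv,z):
    o,r=ray(name,uv); return o+r*(z-o[2])/r[2]
def proj(name,P):
    c=imaging.calibration(name); K=np.array(c["mtx"],float); d=np.array(c["dist"],float); W=np.linalg.inv(np.array(c["cam_to_world"],float))
    return cv2.projectPoints(np.atleast_2d(P).astype(float),cv2.Rodrigues(W[:3,:3])[0],W[:3,3],K,d)[0][:,0]
E
python3 - <<'E'
from h import *
for n in("scene","top"):
    cv2.imwrite(f"pics/{n}0.png",imaging.get_image(n)); T=np.array(imaging.calibration(n)["cam_to_world"]); print(n,T.round(2).tolist())
s=manip.get_state();print(s["clock"],s["position"],s["ee_rot"])
E
```

```text
scene [[0.77, 0.44, -0.47, 0.89], [0.64, -0.55, 0.54, -0.46], [-0.02, -0.72, -0.7, 0.66], [0.0, 0.0, 0.0, 1.0]]
top [[0.02, -0.99, 0.11, 0.38], [-1.0, -0.02, -0.0, 0.0], [0.0, -0.11, -0.99, 1.07], [0.0, 0.0, 0.0, 1.0]]
0.1 [ 0.22154524 -0.5301107   0.24151418] [-8.31397384e-04  9.80485409e-01  1.96590099e-01 -6.23821910e-05]
```

View pics/scene0.png

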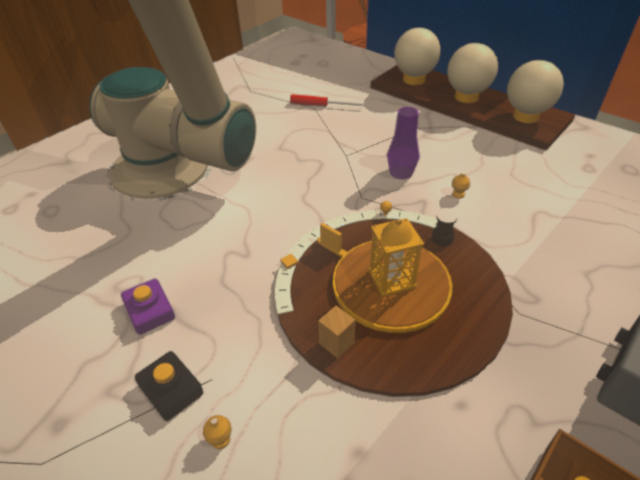

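View pics/top0.png

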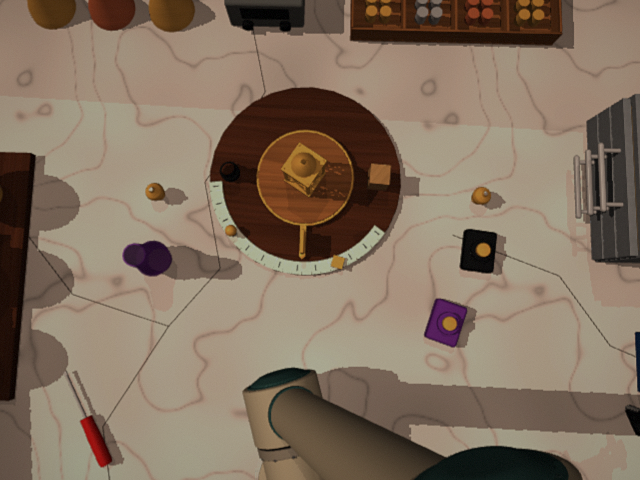

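The top view shows the turntable at about (305,181) with the lever towards the robot at (303,240). The ball stud is at the left (231,230), and the flat square stud at the right (338,263). There are two switch-like things: black at (480,250) and purple at (446,323). The black one fits "black bakelite"; the purple one is the excluded look-alike. Next I measure them and confirm in one crop.

```bash
python3 - <<'E'
from h import *
im=cv2.imread("pics/top0.png"); hsv=cv2.cvtColor(im,cv2.COLOR_BGR2HSV)
# base disc: bright/unsaturated table vs dark wood -> outer outline
m=cv2.inRange(hsv,(0,90,20),(25,255,140)); m=m[70:290,190:420]
wb=np.zeros(im.shape[:2],np.uint8); wb[70:290,190:420]=m
br=cv2.inRange(hsv,(12,120,120),(30,255,255))
n,l,st,ce=cv2.connectedComponentsWithStats(br)
for i in range(1,n):
    if st[i,4]>25: print(st[i].tolist(),ce[i].round(1))
cs,_=cv2.findContours(wb,cv2.RETR_EXTERNAL,cv2.CHAIN_APPROX_NONE); c=max(cs,key=cv2.contourArea)
# upper half of base disc outline, on plane z=.012
P=np.array([onplane("top",p,.012)[:2] for p in c[:,0] if p[1]<170 ])
A=np.c_[2*P,np.ones(len(P))]; 
w=np.ones(len(P),bool)
for _ in range(5):
    s=np.linalg.lstsq(A[w],(P[w]**2).sum(1),rcond=None)[0]; r=np.sqrt(s[2]+s[:2]@s[:2]); e=abs(np.hypot(*(P-s[:2]).T)-r); w=e<max(.002,2*np.median(e))
print("axis",s[:2],"r",r,w.sum(),len(P))
crops=[cv2.resize(im[195:285,195:355],(640,360),interpolation=cv2.INTER_CUBIC)]
a=cv2.resize(im[215:355,400:520],(206,240)); 
cv2.imwrite("pics/crop1.png",np.hstack([cv2.resize(im[195:280,205:355],(600,340),interpolation=3),cv2.resize(im[220:350,430:506],(198,340),interpolation=3)]))
E
```

```text
[148, 0, 6, 13, 47] [150.7   4.6]
[518, 0, 12, 6, 56] [523.6   2.1]
[532, 0, 12, 6, 61] [537.9   2.3]
[366, 6, 11, 10, 92] [371.2  10.3]
[380, 6, 12, 10, 93] [385.3  10.5]
[519, 9, 11, 10, 88] [524.1  13.8]
[533, 10, 11, 10, 91] [538.2  14.3]
[258, 130, 93, 67, 1349] [297.1 161.7]
[370, 164, 21, 21, 364] [379.6 173.7]
[257, 178, 90, 81, 678] [293.2 215.6]
[265, 180, 17, 5, 32] [273.1 182.1]
[145, 183, 13, 15, 99] [150.5 191. ]
[473, 187, 17, 16, 174] [479.9 194.2]
[324, 203, 16, 7, 48] [331.8 205.5]
[225, 225, 9, 10, 69] [228.9 229.8]
[477, 243, 13, 14, 139] [483.  249.4]
[331, 255, 14, 14, 137] [337.5 261.6]
[443, 317, 14, 14, 153] [449.3 323.2]
axis [0.61062616 0.03017023] r 0.19750095442377286 245 246
```

View pics/crop1.png

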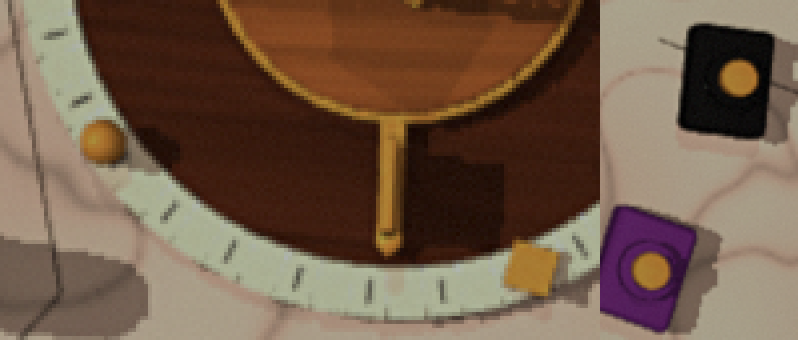

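The crop confirms three things. The ball stud is round, at crop (103,143), which is pixel (230.7,230.7). The flat square stud is at the other side of the lever. The black switch, with its brass button at (483,249.5), is the wanted one; the purple one lies below it.

```bash
python3 - <<'E'
from h import *
ax=np.array([.6106,.0302])
def show(n,uv,z):
    p=onplane("top",uv,z); d=p[:2]-ax; print(n,p.round(4),"r",np.hypot(*d).round(4),"ang",np.degrees(np.arctan2(d[1],d[0])).round(2),"scene px",proj("scene",p)[0].round(0))
show("ball",(230.7,230.5),.032); show("square",(337.5,262),.022); show("tip",(302.2,257.5),.025)
show("switch",(483,249.7),.048); show("finR",(480,194.5),.037)
show("carton",(380,173),.06);show("lampholder",(230,171),.058);show("chimney top",(135,257),.15);show("purple sw",(449.5,323.3),.048)
for ang in (180,):
  pass
# rim of the turntable as an axis check
im=cv2.imread("pics/top0.png"); hsv=cv2.cvtColor(im,cv2.COLOR_BGR2HSV); br=cv2.inRange(hsv,(12,120,120),(30,255,255))
c=ax
pts=[onplane("top",(u,v),.03)[:2] for v,u in np.argwhere(br) if 120<v<260 and 240<u<360]
pts=np.array([p for p in pts if .092<np.hypot(*(p-c))<.104])
s=np.linalg.lstsq(np.c_[2*pts,np.ones(len(pts))],(pts**2).sum(1),rcond=None)[0]; print("rim axis",s[:2],np.sqrt(s[2]+s[:2]@s[:2]))
sc=cv2.imread("pics/scene0.png")
cv2.imwrite("pics/crop2.png",cv2.resize(sc[190:320,260:460],(800,520),interpolation=3))
E
```

```text
ball [0.4956 0.1768 0.032 ] r 0.1863 ang 128.11 scene px [386. 206.]
square [ 0.4375 -0.0404  0.022 ] r 0.1869 ang -157.8 scene px [289. 258.]
tip [0.4448 0.0312 0.025 ] r 0.1658 ang 179.64 scene px [318. 237.]
switch [ 0.4671 -0.3276  0.048 ] r 0.3854 ang -111.85 scene px [164. 371.]
finR [ 0.5803 -0.3266  0.037 ] r 0.358 ang -94.85 scene px [220. 423.]
carton [ 0.6147 -0.1203  0.06  ] r 0.1506 ang -88.45 scene px [339. 325.]
lampholder [0.6121 0.1788 0.058 ] r 0.1486 ang 89.42 scene px [440. 220.]
chimney top [0.4312 0.3246 0.15  ] r 0.3448 ang 121.35 scene px [405. 110.]
purple sw [ 0.3216 -0.2601  0.048 ] r 0.4096 ang -134.87 scene px [142. 292.]
rim axis [0.60998059 0.02990236] 0.09706914478740129
```

View pics/crop2.png

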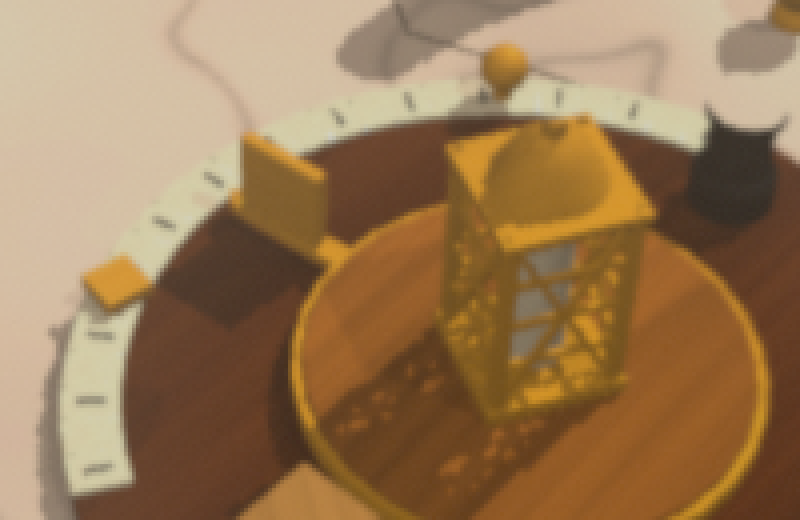

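The scene view agrees: the ball stud shows at about (386,206), the switch at (164,371), and the square stud is flat. All radii match: ball 186.3 mm, square 186.9 mm, tip 166 mm. The lever must go from about 180° to 128.1°, which is clockwise towards +y. I shut the fingers, go above the right of the plate, then descend.

jog_arm(deltas=[0, 0, 4, 10, 20, 0, 0, 0, 0, 8, 25, 50, 0, 0, 0, 0, 13, 42, 84, 0, 0, 0, 0, 17, 59, 118, 0, 0, 0, 0, 22, 76, 152, 0, 0, 0, 0, 26, 93, 186, 0, 0, 0, 0, 31, 110, 220, 0, 0, 0, 0, 36, 127, 254, 0, 0, 0, 0, 41, 144, 288, 0, 0, 0, 0, 46, 161, 322, 0, 0, 0, 0, 51, 178, 356, 0, 0, 0, 0, 56, 195, 390, 0, 0, 0, 0, 60, 212, 424, 0, 0, 0, 0, 63, 229, 458, 0, 0, 0, 0, 66, 243, 485, 0, 0, 0, 0, 67.3, 251, 500, 0, 0, 0, 0, 67.3, 253, 505, 0, 0, 0, 0, 67.3, 253, 505, 0, 0], grip_force=30)

```text
clock: 1.9
position: [0.4744, -0.0252, 0.242]
ee_rot: [-0.0, 0.707, 0.707, -0.0]
contact_force: [0.2, 0.0, 0.0]
width: -0.0003
gripper_force: 0.0
```

jog_arm(deltas=[0, 0, 0, 0, 0, -15, 0, 0, 0, 0, 0, 0, -40, 0, 0, 0, 0, 0, 0, -70, 0, 0, 0, 0, 0, 0, -100, 0, 0, 0, 0, 0, 0, -130, 0, 0, 0, 0, 0, 0, -155, 0, 0, 0, 0, 0, 0, -175, 0, 0, 0, 0, 0, 0, -187, 0, 0, 0, 0, 0, 0, -191, 0, 0, 0, 0, 0, 0, -191, 0])

```text
clock: 2.9
position: [0.4741, -0.0264, 0.0511]
ee_rot: [-0.0, 0.708, 0.706, -0.0]
contact_force: [-0.3, 0.2, -0.7]
width: -0.0
gripper_force: 0.0
```

```bash
python3 - <<'E'
from h import *
s=manip.get_state();p=np.array(s["position"]);w,x,y,z=s["ee_rot"]
print(s["clock"],p,s["width"],s["contact_force"],"yaw toolx",np.degrees(np.arctan2(2*(x*y+w*z),1-2*(y*y+z*z))))
ax=np.array([.6103,.0300])
p0=None
for th in (180,175,170,165,160,155,150,145,140,135,132,130,129,128.1):
    a=np.radians(th); q=ax+.135*np.array([np.cos(a),np.sin(a)])+.015*np.array([-np.sin(a),np.cos(a)])
    print(th,round(th-180,1),(1000*(q-p[:2])).round(1))
a=cv2.resize(imaging.get_image("top")[130:290,200:420],(800,582),interpolation=3)
cv2.imwrite("pics/t1.png",a)
E
```

```text
2.9 [ 0.47414642 -0.02639281  0.05106321] -5.428901936567511e-06 [-0.29761626  0.24508541 -0.69046907] yaw toolx 89.90018187373498
180 0 [ 1.2 41.4]
175 -5 [ 0.4 53.2]
170 -10 [ 0.6 65.1]
165 -15 [ 1.9 76.8]
160 -20 [ 4.2 88.5]
155 -25 [ 7.5 99.9]
150 -30 [ 11.7 110.9]
145 -35 [ 17.  121.5]
140 -40 [ 23.1 131.7]
135 -45 [ 30.1 141.2]
132 -48 [ 34.7 146.7]
130 -50 [ 37.9 150.2]
129 -51 [ 39.5 151.9]
128.1 -51.9 [ 41.  153.4]
```

View pics/t1.png

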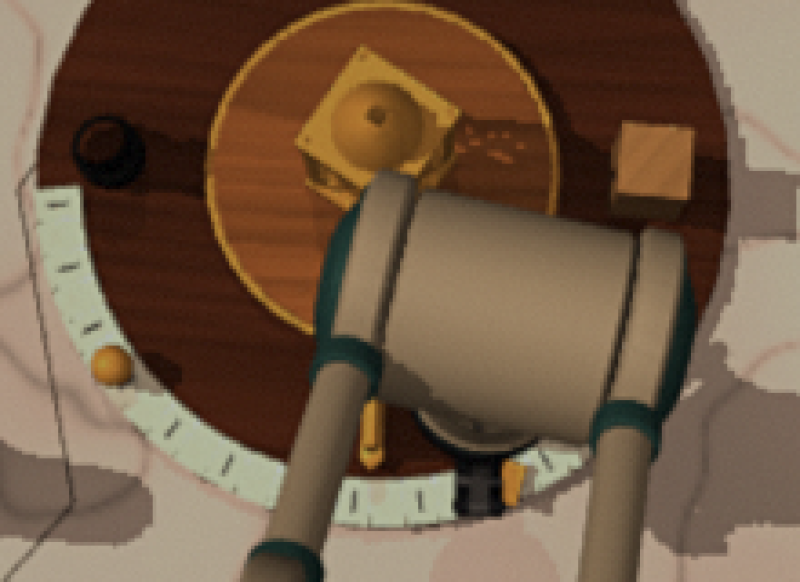

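The tool stands right of the lever: the fingers are hidden under the wrist near (480,480), and the lever end is free at (372,460). The ball stud is clear at (112,365). Before swinging I check the wrist's height over the lantern in the scene view.

```bash
python3 - <<'E'
from h import *
cv2.imwrite("pics/s1.png",imaging.get_image("scene"))
E
```

```text
(no output)
```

View pics/s1.png

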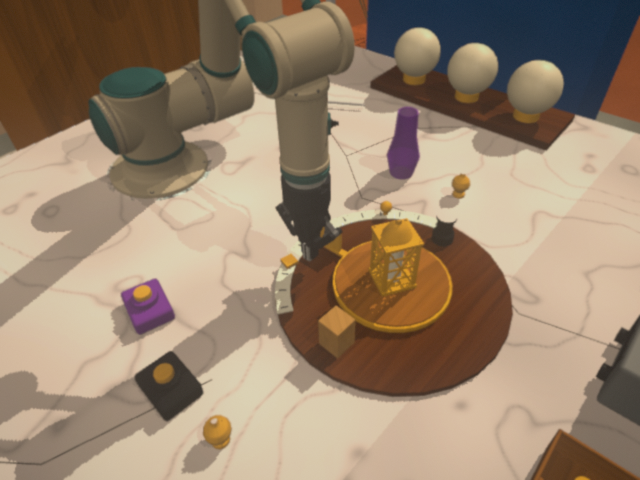

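The wrist is well above the lantern (lantern top at (398,225), wrist from row 190 up), so the swing is clear. I push along the arc, turning with the lever and stopping a little short.

jog_arm(deltas=[0, 0, 0, 0, 10, 0, 0, 0, 0, 0, 1, 20, 0, 0, 0, 0, 0, 1, 28, 0, 0, 0, 0, 0, 1, 34, 0, 0, 0, 0, 0, 1, 38, 0, 0, 0, 0, 0, 1, 41, 0, 0, 0, 0, -2.5, 1, 47, 0, 0, 0, 0, -5, 0.5, 53, 0, 0, 0, 0, -7.5, 0.5, 59, 0, 0, 0, 0, -10, 0.5, 65, 0, 0, 0, 0, -12.5, 1, 71, 0, 0, 0, 0, -15, 2, 77, 0, 0, 0, 0, -17.5, 3, 82.5, 0, 0, 0, 0, -20, 4, 88.5, 0, 0, 0, 0, -22.5, 6, 94, 0, 0, 0, 0, -25, 7.5, 100, 0, 0, 0, 0, -27.5, 9.5, 105.5, 0, 0, 0, 0, -30, 11.5, 111, 0, 0])

```text
clock: 4.8
position: [0.4864, 0.0852, 0.0513]
ee_rot: [0.0, 0.867, 0.499, -0.0]
contact_force: [0.3, -1.8, 0.7]
width: 0.0001
gripper_force: 0.6
```

jog_arm(deltas=[0, 0, -2.5, 2.5, 5.5, 0, 0, 0, 0, -5, 5.5, 10.5, 0, 0, 0, 0, -7.5, 8.5, 16, 0, 0, 0, 0, -10, 11.5, 21, 0, 0, 0, 0, -12, 14, 25, 0, 0, 0, 0, -14, 17, 28.5, 0, 0, 0, 0, -16, 20, 32, 0, 0, 0, 0, -17.5, 22, 35, 0, 0, 0, 0, -17.5, 22, 35, 0, 0])

```text
clock: 5.7
position: [0.5083, 0.1206, 0.0512]
ee_rot: [0.0, 0.932, 0.362, -0.0]
contact_force: [-0.4, -0.3, -0.1]
width: -0.0002
gripper_force: 0.0
```

```bash
python3 - <<'E'
from h import *
s=manip.get_state();p=np.array(s["position"]);w,x,y,z=s["ee_rot"]
yaw=np.degrees(np.arctan2(2*(x*y+w*z),1-2*(y*y+z*z)))
ax=np.array([.6103,.0300]);d=p[:2]-ax
print(s["clock"],p,s["contact_force"],yaw, np.hypot(*d),"implied lever ang",np.degrees(np.arctan2(d[1],d[0]))-np.degrees(np.arcsin(.015/np.hypot(*d))))
im=imaging.get_image("top");cv2.imwrite("pics/t2raw.png",im)
cv2.imwrite("pics/t2.png",cv2.resize(im[140:270,200:360],(738,600),interpolation=3))
E
```

```text
5.7 [0.50829425 0.12058203 0.05118252] [-0.4089501  -0.26640999 -0.09425655] 42.49391685232015 0.1364194860750925 implied lever ang 132.08191430440016
```

View pics/t2.png

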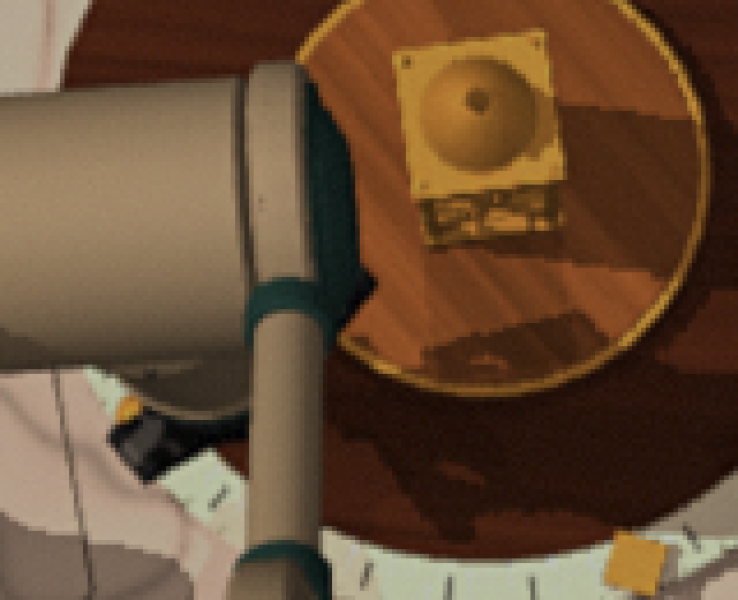

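The lever is hidden behind the wrist. The turntable and lantern turned along with it, and the lantern still stands upright on its middle. I back off along the arc, rise, and move aside to look.

jog_arm(deltas=[0, 0, 0, -7, -6, 0, 0, 0, 0, 0, -18, -16, 0, 0, 0, 0, 0, -30, -27, 0, 0, 0, 0, 0, -30, -27, 25, 0, 0, 0, 0, -30, -27, 60, 0, 0, 0, 0, -30, -27, 100, 0, 0, 0, 0, -33, -50, 125, 0, 0, 0, 0, -38, -85, 140, 0, 0, 0, 0, -42, -125, 140, 0, 0, 0, 0, -45, -165, 140, 0, 0, 0, 0, -45, -205, 140, 0, 0, 0, 0, -45, -245, 140, 0, 0, 0, 0, -45, -280, 140, 0, 0, 0, 0, -45, -300, 140, 0, 0, 0, 0, -45, -300, 140, 0])

```text
clock: 7.25
position: [0.4617, -0.1823, 0.191]
ee_rot: [0.0, 0.933, 0.36, -0.0]
contact_force: [-0.4, -0.2, 0.2]
width: -0.0005
gripper_force: 0.0
```

```bash
python3 - <<'E'
from h import *
im=imaging.get_image("top");cv2.imwrite("pics/t3raw.png",im);cv2.imwrite("pics/s3raw.png",imaging.get_image("scene"))
cv2.imwrite("pics/t3.png",cv2.resize(im[150:270,210:350],(700,600),interpolation=3))
E
```

```text
(no output)
```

View pics/t3.png

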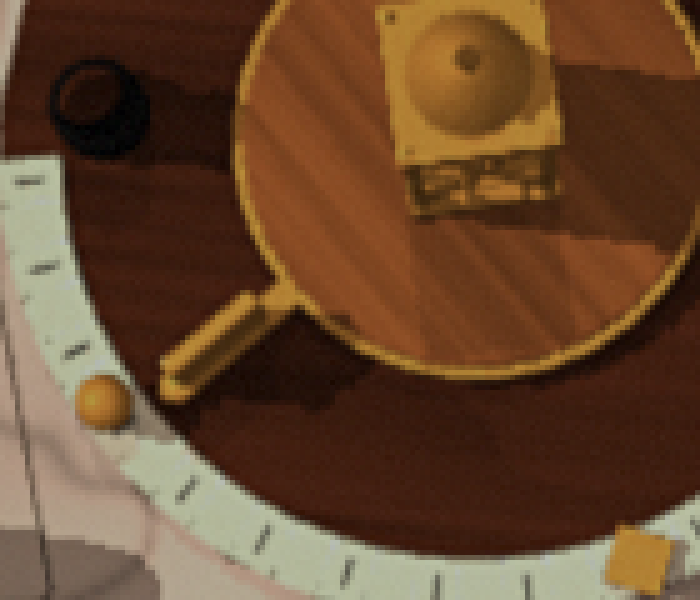

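The lever now points just right of the ball stud: tip at crop (174,400), the plate top running from (250,298) to (168,364), and the ball at (103,402). I compute the remaining angle.

```bash
python3 - <<'E'
from h import *
ax=np.array([.6103,.0300])
def A(n,crop,z):
    uv=(209.6+crop[0]/5,149.6+crop[1]/5); p=onplane("top",uv,z); d=p[:2]-ax; print(n,p[:2].round(4),"r",np.hypot(*d).round(4),"ang",np.degrees(np.arctan2(d[1],d[0])).round(2))
A("tip",(172,401),.025);A("tip",(172,401),.018)
A("plate out",(168,364),.067);A("plate in",(250,298),.067);A("plate mid",(209,331),.067)
A("ball",(104,402),.032)
# scene view: brass plate blob corners, and ball
im=cv2.imread("pics/s3raw.png")
a=np.radians
for th in (128,132):
    q=[np.r_[ax+r*np.array([np.cos(a(th)),np.sin(a(th))]),z] for r,z in((.158,.067),(.112,.067),(.168,.022),(.186,.032))]; print(th,proj("scene",q).round(1).tolist(), (5*(proj("top",q)-[209.6,149.6])).round(0).tolist())
cv2.imwrite("pics/s3.png",cv2.resize(im[190:270,310:430],(780,520),interpolation=3))
E
```

```text
tip [0.4985 0.151 ] r 0.1648 ang 132.74
tip [0.4992 0.1521] r 0.165 ang 132.3
plate out [0.5082 0.1471] r 0.1553 ang 131.07
plate in [0.5351 0.116 ] r 0.1143 ang 131.18
plate mid [0.5216 0.1316] r 0.1348 ang 131.12
ball [0.4966 0.1775] r 0.1862 ang 127.63
128 [[387.7, 201.0], [389.3, 217.4], [385.8, 215.5], [385.6, 205.6]] [[150.0, 351.0], [245.0, 282.0], [146.0, 381.0], [106.0, 404.0]]
132 [[381.8, 201.1], [384.9, 217.4], [379.7, 215.6], [378.9, 205.7]] [[167.0, 373.0], [257.0, 297.0], [164.0, 403.0], [126.0, 429.0]]
```

View pics/s3.png

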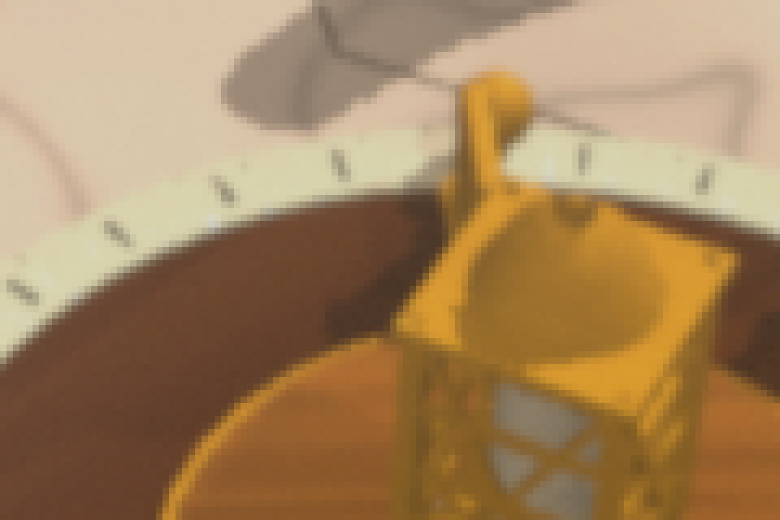

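The lever is at about 132° (tip 132.3°, tool contact 132.1°) and the ball at about 127.8°. About 4.2° remain, roughly 10 mm along the arc. I retrace the path and push slowly by that amount.

jog_arm(deltas=[0, 0, 0, 0, 25, 0, 0, 0, 0, 0, 0, 60, 0, 0, 0, 0, 0, 0, 100, 0, 0, 0, 0, 0, 3, 140, 0, 0, 0, 0, 0, 6, 180, 0, 0, 0, 0, 0, 9, 215, 0, 0, 0, 0, 0, 12, 245, -5, 0, 0, 0, 0, 14, 263, -20, 0, 0, 0, 0, 15, 273, -45, 0, 0, 0, 0, 15, 273, -80, 0, 0, 0, 0, 15, 273, -110, 0, 0, 0, 0, 15, 273, -130, 0, 0, 0, 0, 15, 273, -140, 0, 0, 0, 0, 22, 280, -140, 0, 0, 0, 0, 32, 288.5, -140, 0, 0, 0, 0, 40, 295.5, -140, 0, 0, 0, 0, 45, 300, -140, 0, 0, 0, 0, 45, 300, -140, 0])

```text
clock: 9.15
position: [0.5099, 0.1213, 0.0521]
ee_rot: [0.0, 0.932, 0.363, 0.001]
contact_force: [-0.7, -0.3, -0.5]
width: 0.0002
gripper_force: 0.0
```

jog_arm(deltas=[0, 0, -1, 1.7, 1.7, 0, 0, 0, 0, -2, 3.4, 3.4, 0, 0, 0, 0, -3, 5.2, 4.9, 0, 0, 0, 0, -4, 6.8, 6.3, 0, 0, 0, 0, -4.2, 7.3, 6.7, 0, 0, 0, 0, -4.2, 7.3, 6.7, 0, 0, 0, 0, -4.2, 7.3, 6.7, 0, 0])

```text
clock: 9.85
position: [0.5154, 0.1271, 0.0512]
ee_rot: [0.0, 0.945, 0.328, -0.0]
contact_force: [-0.8, -0.2, 0.2]
width: -0.0002
gripper_force: 0.4
```

```bash
python3 - <<'E'
from h import *
s=manip.get_state();p=np.array(s["position"]);ax=np.array([.6103,.0300]);d=p[:2]-ax
print(s["clock"],p,s["contact_force"], np.hypot(*d),"implied",np.degrees(np.arctan2(d[1],d[0]))-np.degrees(np.arcsin(.015/np.hypot(*d))))
E
```

```text
9.85 [0.51535733 0.1270924  0.05122338] [-0.79586557 -0.22113661  0.20883061] 0.13579781428160734 implied 128.01689443835892
```

Now I withdraw the same way and check.

jog_arm(deltas=[0, 0, 0, -7, -6, 0, 0, 0, 0, 0, -18, -16, 0, 0, 0, 0, 0, -30, -27, 0, 0, 0, 0, 0, -32, -29, 25, 0, 0, 0, 0, -34, -31, 60, 0, 0, 0, 0, -36, -33, 100, 0, 0, 0, 0, -40, -55, 125, 0, 0, 0, 0, -45, -90, 140, 0, 0, 0, 0, -50, -130, 140, 0, 0, 0, 0, -52, -170, 140, 0, 0, 0, 0, -52, -210, 140, 0, 0, 0, 0, -52, -250, 140, 0, 0, 0, 0, -52, -287, 140, 0, 0, 0, 0, -52, -307, 140, 0, 0, 0, 0, -52, -307, 140, 0])

```text
clock: 11.35
position: [0.4625, -0.1827, 0.1912]
ee_rot: [0.001, 0.945, 0.326, -0.0]
contact_force: [0.5, 0.3, -0.9]
width: -0.0001
gripper_force: 0.0
```

```bash
python3 - <<'E'
from h import *
im=imaging.get_image("top");cv2.imwrite("pics/t4raw.png",im);s=imaging.get_image("scene");cv2.imwrite("pics/s4raw.png",s)
cv2.imwrite("pics/t4.png",np.hstack([cv2.resize(im[195:255,215:285],(466,400),interpolation=3),cv2.resize(s[190:250,355:405],(333,400),interpolation=3)]))
print(manip.get_state()["position"])
E
```

```text
[ 0.46235576 -0.17974467  0.19108481]
```

View pics/t4.png

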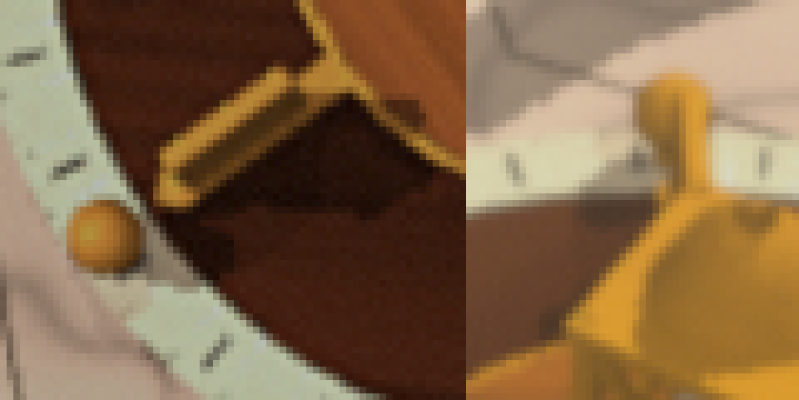

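```bash
python3 - <<'E'
from h import *
ax=np.array([.6103,.0300]); im=cv2.imread("pics/t4raw.png"); hsv=cv2.cvtColor(im,cv2.COLOR_BGR2HSV)
def A(n,uv,z):
    p=onplane("top",uv,z); d=p[:2]-ax; print(n,np.round(uv,1),"r",np.hypot(*d).round(4),"ang",np.degrees(np.arctan2(d[1],d[0])).round(2))
f=lambda c:(214.6+c[0]*70/466,194.6+c[1]*60/400)
A("tip",f((178,206)),.022);A("plate out",f((167,160)),.067);A("plate in",f((280,76)),.067)
# ball by saturated orange component
m=cv2.inRange(hsv,(8,110,60),(30,255,255)); n,l,st,ce=cv2.connectedComponentsWithStats(m)
for i in range(1,n):
    if np.hypot(*(ce[i]-[230.4,230]))<6 and st[i,4]>20: print(st[i]); A("ball",ce[i],.032)
# directly on the band: fine image-space check at plane of scale z=.022: line axis->tip at r=.186
for th in (127,128,129): print(th,proj("top",np.r_[ax+.168*np.array([np.cos(np.radians(th)),np.sin(np.radians(th))]),.022])[0].round(1))
# scene
s=cv2.imread("pics/s4raw.png"); g=lambda c:(354.6+(c[0]-466)*50/333,189.6+c[1]*60/400)
print("scene ball",g((672,105)),"plate",g((695,85)))
for th in (126,127,128,129):
    u=np.array([np.cos(np.radians(th)),np.sin(np.radians(th))]);print(th,proj("scene",[np.r_[ax+.186*u,.032],np.r_[ax+.158*u,.067],np.r_[ax+.135*u,.067]])[:,0].round(1))
E
```

```text
tip [241.3 225.5] r 0.1636 ang 128.93
plate out [239.7 218.6] r 0.1563 ang 127.32
plate in [256.7 206. ] r 0.115 ang 126.88
[225 225  12  11 103]
ball [230.3 230.2] r 0.1866 ang 127.69
127 [238.  224.6]
128 [238.8 225.7]
129 [239.7 226.9]
scene ball (385.53093093093094, 205.35) plate (388.9843843843844, 202.35)
126 [388.9 390.7 391.1]
127 [387.3 389.2 389.8]
128 [385.6 387.7 388.5]
129 [383.9 386.3 387.2]
```

All readings agree within about 0.5°: ball 127.7 to 128.0°, lever 127.1 to 128.9° (tool contact 128.0°). So the lever points at the ball stud. Now the black switch button at (0.467, -0.328), whose projected pixel (164,371) matches the scene view.

jog_arm(deltas=[0, 0, 0, 1, -20, 0, 0, 0, 0, 0, 2, -50, 0, 0, 0, 0, 0, 3, -85, 0, 0, 0, 0, 0, 4, -115, 0, 0, 0, 0, 0, 4.7, -137, 0, 0, 0, 0, 0, 4.7, -148, -10, 0, 0, 0, 0, 4.7, -148, -35, 0, 0, 0, 0, 4.7, -148, -65, 0, 0, 0, 0, 4.7, -148, -95, 0, 0, 0, 0, 4.7, -148, -115, 0, 0, 0, 0, 4.7, -148, -125, 0, 0, 0, 0, 4.7, -148, -127, 0, 0, 0, 0, 4.7, -148, -127, 0])

```text
clock: 12.75
position: [0.4684, -0.3275, 0.0646]
ee_rot: [0.0, 0.945, 0.328, 0.0]
contact_force: [0.3, -0.6, -0.6]
width: -0.0
gripper_force: 0.0
```

jog_arm(deltas=[0, 0, 0, 0, 0, -2, 0, 0, 0, 0, 0, 0, -4, 0, 0, 0, 0, 0, 0, -6, 0, 0, 0, 0, 0, 0, -8, 0, 0, 0, 0, 0, 0, -8, 0])

```text
clock: 13.25
position: [0.4691, -0.3285, 0.0571]
ee_rot: [0.001, 0.945, 0.328, 0.001]
contact_force: [1.3, 1.0, 5.1]
width: 0.0001
gripper_force: 2.4
```

jog_arm(deltas=[0, 0, 0, 0, 0, -1, 0, 0, 0, 0, 0, 0, -2, 0, 0, 0, 0, 0, 0, -3, 0, 0, 0, 0, 0, 0, -4, 0, 0, 0, 0, 0, 0, -4, 0])

```text
clock: 13.75
position: [0.4692, -0.3286, 0.0567]
ee_rot: [0.002, 0.945, 0.328, 0.001]
contact_force: [-2.6, 4.0, 27.8]
width: 0.0001
gripper_force: 13.4
```

A hard stop at TCP z 0.0567, after about 5 N at 0.0571, fits the full travel. I release slowly and read the force against height to confirm the 6 mm stroke.

jog_arm(deltas=[0, 0, 0, 0, 0, 5, 0, 0, 0, 0, 0, 0, 5.5, 0, 0, 0, 0, 0, 0, 5.5, 0])

```text
clock: 14.05
position: [0.4691, -0.3285, 0.0585]
ee_rot: [0.001, 0.945, 0.328, 0.001]
contact_force: [2.7, -0.6, 3.3]
width: 0.0002
gripper_force: 2.0
```

jog_arm(deltas=[0, 0, 0, 0, 0, 1.5, 0, 0, 0, 0, 0, 0, 1.5, 0, 0, 0, 0, 0, 0, 1.5, 0])

```text
clock: 14.35
position: [0.4685, -0.3283, 0.0592]
ee_rot: [0.0, 0.945, 0.328, 0.0]
contact_force: [2.1, -0.4, 3.7]
width: 0.0001
gripper_force: 1.8
```

jog_arm(deltas=[0, 0, 0, 0, 0, 1.5, 0, 0, 0, 0, 0, 0, 1.5, 0, 0, 0, 0, 0, 0, 1.5, 0])

```text
clock: 14.65
position: [0.4679, -0.3279, 0.0607]
ee_rot: [-0.0, 0.945, 0.328, -0.0]
contact_force: [2.0, -0.1, 1.3]
width: -0.0
gripper_force: 1.4
```

jog_arm(deltas=[0, 0, 0, 0, 0, 1.5, 0, 0, 0, 0, 0, 0, 1.5, 0, 0, 0, 0, 0, 0, 1.5, 0])

```text
clock: 14.95
position: [0.4677, -0.3276, 0.0621]
ee_rot: [-0.0, 0.945, 0.328, -0.0]
contact_force: [1.0, -0.7, 2.2]
width: -0.0001
gripper_force: 0.9
```

Contact persists from 0.057 up to beyond 0.062, so the stroke was the full 6 mm or so. Now I rise clear.

jog_arm(deltas=[0, 0, 0, 0, 0, 5, 0, 0, 0, 0, 0, 0, 20, 0, 0, 0, 0, 0, 0, 50, 0, 0, 0, 0, -20, -20, 90, 0, 0, 0, 0, -50, -50, 120, 0, 0, 0, 0, -90, -85, 130, 0, 0, 0, 0, -130, -120, 130, 0, 0, 0, 0, -150, -140, 130, 0, 0, 0, 0, -150, -140, 130, 0, 0, 0, 0, -150, -140, 130, 0])

```text
clock: 15.95
position: [0.3174, -0.4674, 0.1919]
ee_rot: [-0.001, 0.945, 0.327, 0.0]
contact_force: [-0.3, 0.2, 0.7]
width: -0.0003
gripper_force: 0.0
```

```bash
python3 - <<'E'
from h import *
a=cv2.imread("pics/t4raw.png");b=imaging.get_image("top"); s0=cv2.imread("pics/scene0.png"); s=imaging.get_image("scene")
d=lambda x,y:cv2.absdiff(x,y).mean().round(2)
print("turntable/stud change",d(a[90:280,200:410],b[90:280,200:410]))
def btn(im,box):
    x,y,w,h=box; m=cv2.inRange(cv2.cvtColor(im[y:y+h,x:x+w],cv2.COLOR_BGR2HSV),(10,120,110),(30,255,255)); M=cv2.moments(m,True); return M["m00"],M["m10"]/max(M["m00"],1)+x,M["m01"]/max(M["m00"],1)+y
print("scene button before/after",btn(s0,(145,355,40,35)),btn(s,(145,355,40,35)))
for n,bx in(("finR",(200,412,35,38)),("finL",(448,170,26,30)),("ball",(378,198,16,16))): print(n,btn(s0,bx),btn(s,bx))
st=manip.get_state();print(st["clock"],st["position"],st["contact_force"])
E
```

```text
turntable/stud change 5.48
scene button before/after (339.0, 163.16519174041298, 372.2684365781711) (338.0, 163.1094674556213, 372.2692307692308)
finR (679.0, 217.42120765832107, 431.70103092783506) (679.0, 217.41678939617083, 431.7481590574374)
finL (286.0, 460.13986013986016, 185.15384615384616) (286.0, 460.1293706293706, 185.14685314685315)
ball (106.0, 385.8301886792453, 206.4811320754717) (117.0, 386.1111111111111, 207.0)
16.05 [ 0.31861393 -0.46656764  0.19191891] [-0.33921058  0.35479804  0.63510767]
```

```bash
python3 - <<'E'
from h import *
a=cv2.imread("pics/t4raw.png");b=imaging.get_image("top")
print(cv2.absdiff(a[195:255,215:285],b[195:255,215:285]).mean())
print(manip.sign_off())
E
```

```text
5.052777777777778
the job is handed in; nothing more can be done
None
```

The job is handed in: the lever was pushed to about 128°, at the ball-topped stud (about 0.5° uncertainty), then the black switch was pressed to its stop and came up again. My last picture comparison of the lever area showed a mean change of 5 grey levels, which I did not trace to noise, shadow or movement before signing off.

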